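# Open, load, cover and start the deburring tub

## Task

Take the cover off the deburring tub (it is hooked at its far edge, so swing its near edge up and draw it out) and lay it on the table. Stand every steel workpiece upright on the floor of the tub, the round hubs in the large bay and the square blocks with a pin in the small bay. Then refit the cover, tab hooked under the keeper lip at a tilt and swung down until it lies flat and fully home on the rims; only then press the black plunger of the start valve down to its stop, hold it for a moment and let it come up again, leaving the flat bar, the wheel and the tin where they are.

Things in the scene. Friction and masses are not known exactly. Their poses are not given: they have to be found in the camera images.
- tub: fixed grey open deburring tub on a dark base. Origin at table height under its centre; x to its far rim (away from the robot, yaw within 0.25), y left, z up. In its frame, mm: inside x -65 to 65, y -92 to 92, floor z 30, rims z 90, 5 mm walls. Divider y -17 to -13, top z 70, makes a large bay (+y) and a small bay (-y). Far wall is a ledge x 65 to 92 at rim height with a steel keeper on it
- tub_keeper (a point): point on the tub's ledge at the foot of the keeper's stop face, mid-length: (90, 0, 90) mm in the tub's frame, axes as the tub. The keeper's lip overhangs towards the tub by 14 mm (tub x 76 to 90), underside 14 mm above the ledge (z 104), top z 108; cheeks close its ends, 122 mm apart inside (y -61 to 61)
- tub_large (a point): centre of the large bay's floor, (0, 39.5, 30) mm in the tub's frame; the bay is 130 mm in x, 105 mm in y, walls 60 mm high
- tub_small (a point): centre of the small bay's floor, (0, -54.5, 30) mm in the tub's frame; the bay is 130 mm in x, 75 mm in y, walls 60 mm high
- cover: loose aluminium cover, 0.35 kg, seated on the tub at the start; on a table it lies level on its ribs. Origin level with the ribs' undersides; x to the tab edge, z up. Mm: plate x -73 to 72, 184 wide, z 14 to 18; ribs 150 long in y, 14 deep, outer faces at x -61 and 61. Seated, its frame is the tub's raised 76: plate on the rims, ribs inside the walls, tab under the lip with 6 play in x, 12 in y
- cover_handle (a point): middle of the cover's handle bar, (0, 0, 48) mm in the cover's frame: black bar 12 mm thick in x, 90 mm long in y, 16 mm high, 22 mm clear above the plate on two posts near its ends
- cover_tab (a point): middle of the lower edge of the tab's tip, (88, 0, 14) mm in the cover's frame, axes as the cover. The tab is 110 mm wide, 4 mm thick, x 72 to 88. The near rib must drop just inside the near wall, so the cover cannot be slid in level: the tab goes under the lip first, near edge raised about 20 degrees
- valve: fixed grey start valve beside the tub, 70 x 70 x 50 mm housing with the black palm plunger on top; origin at table height under its centre, the plunger is on its axis
- plunger_top (a point): centre of the top of the plunger's black round head (42 mm across), 100 mm above the table when up
- plunger (a joint): how far the plunger is pressed down, m: 0 up, 0.016 at its stop; spring return, about 3 N at first and 10 N at the stop
- hub1: turned steel hub, dark bare steel, standing: round flange 36 mm across and 9 mm high at the foot, then a 26 mm barrel up to 44 mm; origin at the centre of its underside, z up. About 0.14 kg. Zero to three are there; absent ones read None
- hub2: turned steel hub, dark bare steel, standing: round flange 36 mm across and 9 mm high at the foot, then a 26 mm barrel up to 44 mm; origin at the centre of its underside, z up. About 0.14 kg. Zero to three are there; absent ones read None
- hub3: turned steel hub, dark bare steel, standing: round flange 36 mm across and 9 mm high at the foot, then a 26 mm barrel up to 44 mm; origin at the centre of its underside, z up. About 0.14 kg. Zero to three are there; absent ones read None
- block1: square steel block with an upright pin: block 36 x 36 x 16 mm, on its middle a round pin of 16 mm diameter up to 44 mm; origin at the centre of its underside, z up. About 0.16 kg. Zero to two are there; absent ones read None
- block2: square steel block with an upright pin: block 36 x 36 x 16 mm, on its middle a round pin of 16 mm diameter up to 44 mm; origin at the centre of its underside, z up. About 0.16 kg. Zero to two are there; absent ones read None
- flat_bar: bystander: flat steel bar 240 x 30 x 8 mm lying along y beyond the tub, origin centre of underside
- wheel: bystander: grooved steel wheel, 90 mm across, 40 mm high, lying flat, origin centre of underside
- flux_tin: bystander: low metal tin, 68 mm across, 45 mm high, origin centre of underside
Mind the look-alikes: they are no part of the job. Leave any green or pink look-alike of the hub1 alone.

How it is judged:
By the outcome, as a careful person would: the job done as asked, in the order asked, and still so for the second after the job is handed in, with the robot touching nothing.
Of hub1, hub2, hub3, block1, block2 only 3 to 5 are there at a start; the rules pass over those that are not, and their reading is None.
At some moment in a run one of hub1, hub2, hub3, block1, block2 may be knocked a few centimetres aside while the robot is not near it.
Once in a run the grip may slacken for a moment while it holds something.
It also fails if it takes over 210 s, if anything falls off the work surface, if the arm or the gripper's body presses on something with over 40 N, if the wrist force passes 120 N, or if a joint passes its speed limit or range.

## Robot

A 6-joint arm with a two-finger parallel gripper is mounted at the origin on the work surface. World frame = base frame: x ahead of the robot, y to its left, z up, the work surface at z = 0. Lengths are in mm, angles in rad, forces in N, time in s.
With the tool pointing down it reaches from about 350 to 775 mm from the base axis. Payload 7.3 kg.
Tool frame: the origin (TCP) lies at the very end of the fingers, on their centre line; the grasp point (between the pads) lies behind it (bot.grip_point_offset is the z of the grasp point in the tool frame, in mm); z points along the fingers, y is the line along which they close (so a half turn about z gives the same grasp; the last joint's range is limited). The gripper opens to 92 mm and grips with 3 to 60 N. Pads are 19 mm wide; open, the fingers measure 130 mm over their backs; the gripper's body (75 mm by 190 mm) begins 47 mm behind the grasp point.
Start: joints at [-1.435, 0.342, 1.524, -0, 1.275, -0.146], TCP at [146.017, -504.305, 226.741] pointing down, gripper open.
Joint ranges: [-2.53, 2.53], [-0.77, 2.02], [0.04, 2.7], [-1, 4.14], [0.28, 2.66], [-3.11, 3.11]. Speed limits (rad/s): [2.57, 2.57, 3.14, 3.14, 3.14, 3.14].

## Interface

Orientations are given as [roll, pitch, yaw] about the fixed x, y, z axes, in that order (R = Rz(yaw) Ry(pitch) Rx(roll)).
In Python, from plant import bot gives the robot as it stands. The module is installed in compiled form; this text tells all that it offers.
- The arm moves only by the shell command python3 -m crank 'ROWS'. ROWS is JSON, a list that holds one entry, the list of rows, each a list of 5 numbers: the opening, from 0 (shut) to 1 (fully open), then the shift along the tool's x, y, z in cm, then the turn about the tool's z in degrees. In form: [[[claw, x, y, z, turn], ...]]. A call has exactly 10 rows; each row is the pose to reach, as a shift and turn from the pose commanded when the call began, along the tool's axes at that moment; what a row does not reach only later rows make up. A row lasts 1/10 s, in which the tool goes at most 50 mm and 8.59 degrees, less where a joint would pass 70% of its speed; a pose out of reach is approached as far as the arm can. A call with a gripper value outside its range is refused whole. The fingers move at their own pace and stop on an object; the grip force is fixed at half the most. Time passes only in rows, so rows that repeat a pose let the fingers close, or fill a call up. It gives the time, the measured TCP pose, the force, the opening and the grip force at its end, in the units of the state.
- bot.get_obs(): the state, without advancing time (a new reading comes with each control period).
- bot.capture(name): name is "scene" or "side" or "wrist"; returns (picture, depth): 384x512x3 uint8, red, green, blue; 384x512 float32, mm along the optical axis (not along the pixel's ray), 0 where there is no reading.
- bot.calibration(name): a dict with "vertical_fov" (degrees; the focal length in pixels is half the picture's height over the tangent of half this angle, whatever the lens; pixels are square), "cx", "cy" (the principal point, pixels), "rvec" (rotation vector, rad) and "tvec" (3), from world to camera coordinates, as OpenCV has them; the wrist camera has in their place "tool_from_camera" (4x4, takes a point from camera to tool coordinates, whose origin is the TCP and whose axes are the flange's). Camera axes: x right, y down, z forward; pixel columns grow to the right and rows downward; lengths in mm; the calibration is good to about 2 mm. A picture is of the moment at which its call begins: read the wrist's pose just before it. calibration takes no time and is no camera call.
- bot.close_job(): hands the job in; it is judged then, once.
The state is a dict: "time": time; "joint_positions": joint angles; "dq": joint speeds; "tau": joint torques, N m; "tool_pos": TCP position; "tcp_rot": TCP orientation; "contact_force": force on the tool from outside, world axes, zero at the start; "moment": the same for the moment, N m; "grip_width": finger opening in mm; "finger_force": force on a finger pad.
Only numpy, scipy, OpenCV 4.12 (cv2) and the standard library are available. Lean on these libraries where they do the work, as an engineer would, in place of code of your own. Each camera call takes 0.05 s, during which the arm holds its last target. There are 200 camera calls.

## Working session

There is one attempt and no reset: what is moved stays moved. The work goes in short steps, Python scripts to look and compute and a shell command to move; the robot and the scene stay as the last step left them, time stands still between calls to the robot, and variables do not carry over. Pictures are saved under pics/ and viewed, at most 14 in all, crops included, and the job is handed in when it is done.

```bash
mkdir -p pics
cat > h.py <<'E'
import numpy as np, cv2
from plant import bot
from scipy.spatial.transform import Rotation as R
def T(o=None):
    o=o or bot.get_obs(); M=np.eye(4); M[:3,:3]=R.from_euler('xyz',o['tcp_rot']).as_matrix(); M[:3,3]=o['tool_pos']; return M
def cam(name,M=None):
    c=bot.calibration(name); f=192/np.tan(np.radians(c['vertical_fov'])/2)
    if name=='wrist': W=(T() if M is None else M)@np.array(c['tool_from_camera'])
    else:
        W=np.eye(4); W[:3,:3]=R.from_rotvec(np.ravel(c['rvec'])).as_matrix(); W[:3,3]=np.ravel(c['tvec']); W=np.linalg.inv(W)
    return f,c['cx'],c['cy'],W
def shot(name,fn=None,scale=None):
    M=T(); p,d=bot.capture(name); np.savez(f'last_{name}.npz',p=p,d=d,M=M)
    if fn: cv2.imwrite('pics/'+fn,p[:,:,::-1])
    return p,d,cloud(name,d,M)
def cloud(name,d,M=None):
    f,cx,cy,W=cam(name,M); v,u=np.mgrid[:d.shape[0],:d.shape[1]]
    P=np.stack([(u-cx)/f*d,(v-cy)/f*d,d],-1); P=P@W[:3,:3].T+W[:3,3]; P[d==0]=np.nan; return P
def proj(name,X,M=None):
    f,cx,cy,W=cam(name,M); q=(np.atleast_2d(X)-W[:3,3])@W[:3,:3]; return np.c_[cx+f*q[:,0]/q[:,2],cy+f*q[:,1]/q[:,2]]
def totool(dx,M=None):
    return (T() if M is None else M)[:3,:3].T@np.asarray(dx)/10   # cm in tool axes
E
python3 - <<'E'
from h import *
o=bot.get_obs(); print(o); print(bot.grip_point_offset)
ps=[shot(n)[0] for n in('scene','side','wrist')]
for n in('scene','side','wrist'): print(n,bot.calibration(n))
cv2.imwrite('pics/a.png',cv2.resize(ps[0],(800,600))[:,:,::-1]); cv2.imwrite('pics/b.png',cv2.resize(ps[1],(800,600))[:,:,::-1])
cv2.imwrite('pics/c.png',ps[2][:,:,::-1])
E
```

```text
{'time': 0.0, 'joint_positions': array([-1.43501225e+00,  3.42748233e-01,  1.52502631e+00,  7.38599008e-06,
        1.27534426e+00, -1.46025052e-01]), 'dq': array([-0.00037426,  0.00096962,  0.00049414,  0.00116382, -0.00194095,
        0.00145658]), 'tau': array([ 2.15792687e-03, -4.31243241e+01, -2.44216830e+01,  7.19082006e-02,
        5.59119531e-02, -1.11257125e-04]), 'tool_pos': array([ 145.95624806, -503.89266216,  226.02845649]), 'tcp_rot': array([-3.14008377e+00, -2.29053160e-04,  2.81806802e-01]), 'contact_force': array([-0.8078904 , -0.61260573,  0.61318654]), 'moment': array([ 0.00677868,  0.03350026, -0.05010252]), 'finger_force': 0.0, 'grip_width': 92.17844694243503}
-18.8
scene {'vertical_fov': 52.472815221681856, 'cx': 262.1297173448478, 'cy': 194.2994254522136, 'rvec': array([ 0.6909361 ,  2.59247967, -1.193521  ]), 'tvec': array([ 559.99541047, -106.7204418 , 1366.83076668])}
side {'vertical_fov': 46.420525264142036, 'cx': 260.28357860997, 'cy': 200.08642577709557, 'rvec': array([ 2.40714744, -0.5264584 ,  0.21507661]), 'tvec': array([-564.30673151,  212.88636697,  995.23489741])}
wrist {'vertical_fov': 59.67138931809161, 'cx': 263.54773075717833, 'cy': 198.54218713848314, 'tool_from_camera': array([[-1.20263683e-04, -9.52799736e-01, -3.03599487e-01,
         8.16651982e+01],
       [ 9.99999979e-01, -1.65808041e-04,  1.24236629e-04,
        -9.89718931e-01],
       [-1.68711863e-04, -3.03599466e-01,  9.52799735e-01,
        -1.58526524e+02],
       [ 0.00000000e+00,  0.00000000e+00,  0.00000000e+00,
         1.00000000e+00]])}
```

View pics/a.png

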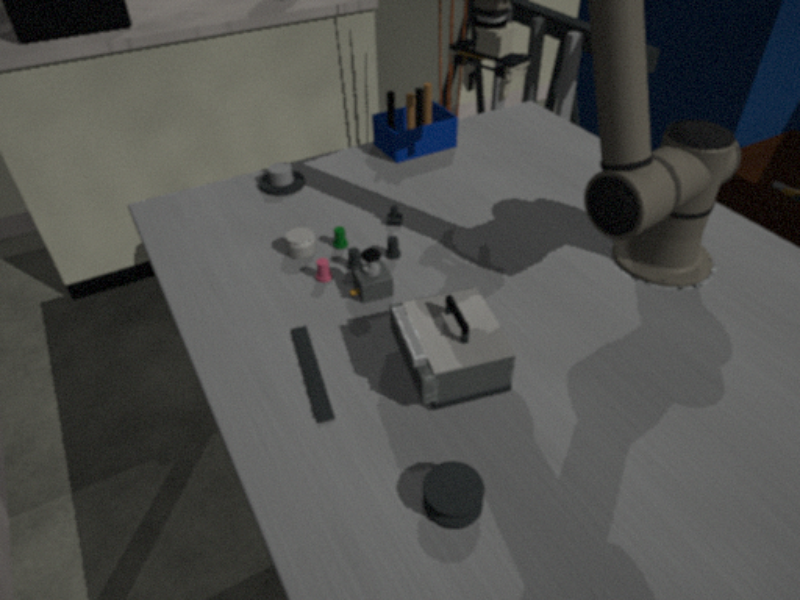

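View pics/b.png

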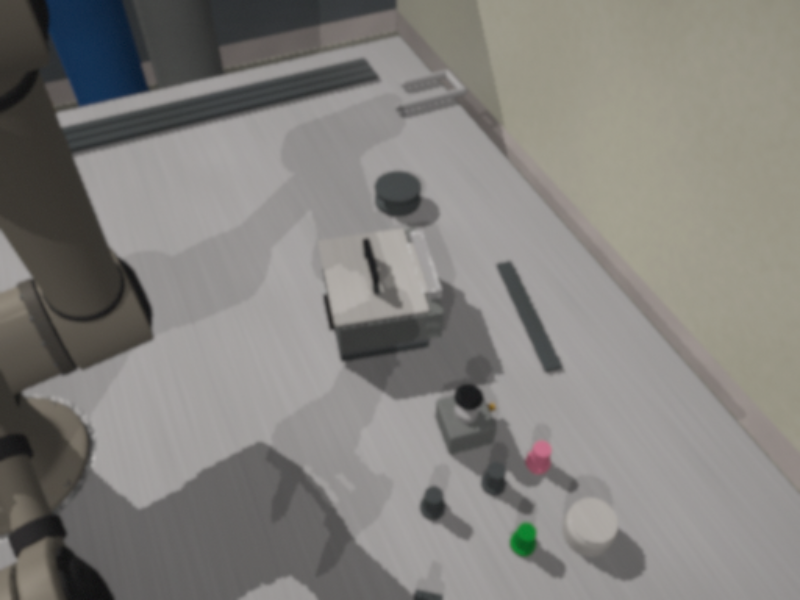

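Scene view (800 px wide): cover and handle at (455,320); the dark pieces at (392,247), (354,258) and (395,216); green look-alike at (340,238), pink at (322,270), both left alone; valve at (372,270), tin (300,243), flat bar (312,372), wheel (453,495). The side view agrees: hubs at (433,503) and (494,478), block at (428,597).

Run:
```python
from h import *
def load(n):
    z=np.load(f'last_{n}.npz'); return z['p'],cloud(n,z['d'],z['M']),z['M']
data={n:load(n) for n in('scene','side','wrist')}
# merged top view
x0,x1,y0,y1=200,850,-500,350
img=np.zeros(((x1-x0),(y1-y0),3),np.uint8);H=np.full(img.shape[:2],-1e9)
for n,(p,P,M) in data.items():
    if n=='wrist': continue
    q=P.reshape(-1,3);c=p.reshape(-1,3)
    ok=np.isfinite(q[:,0])&(q[:,2]<150)&(q[:,2]>-10)&(q[:,0]>x0+3)&(q[:,0]<x1-3)&(q[:,1]>y0+3)&(q[:,1]<y1-3)
    q=q[ok];c=c[ok]
    r=(x1-q[:,0]).astype(int);cc=(y1-q[:,1]).astype(int)
    for k in np.argsort(q[:,2]): img[r[k]-1:r[k]+2,cc[k]-1:cc[k]+2]=c[k]
    # objects
    m=((P[...,2]>15)&(P[...,2]<130)&(P[...,0]>x0)&(P[...,0]<x1)&(P[...,1]>y0)&(P[...,1]<y1)).astype(np.uint8)
    k,lab,st,_=cv2.connectedComponentsWithStats(m)
    print(n)
    for i in range(1,k):
        if st[i,4]<15: continue
        Q=P[lab==i]; print(st[i],'mean',Q.mean(0).round(),'lo',np.percentile(Q,2,0).round(),'hi',np.percentile(Q,98,0).round(),'col',p[lab==i].mean(0).round())
print(data['wrist'][1][::60,::80].round())
cv2.imwrite('pics/d.png',cv2.resize(img,(800,600))[:,:,::-1])
w=np.hstack([cv2.resize(data['scene'][0][125:195,190:270],(0,0),fx=5,fy=5),cv2.resize(data['wrist'][0],(400,350))]); cv2.imwrite('pics/e.png',w[:,:,::-1])
```

```text
scene
[247 131  11  11  55] mean [ 448. -421.   27.] lo [ 429. -441.   16.] hi [ 465. -405.   47.] col [32. 35. 35.]
[214 145   8  11  70] mean [ 602. -397.   34.] lo [ 588. -413.   16.] hi [ 613. -388.   45.] col [29. 73. 37.]
[183 146  20  18 280] mean [ 691. -413.   37.] lo [ 659. -451.   16.] hi [ 719. -391.   48.] col [111. 110. 107.]
[248 151   7  11  70] mean [ 517. -302.   35.] lo [ 503. -319.   16.] hi [ 527. -291.   46.] col [39. 41. 41.]
[223 158  29  34 679] mean [ 617. -215.   50.] lo [ 580. -311.   17.] hi [ 653. -179.  100.] col [56. 57. 55.]
[203 165   8  12  82] mean [ 683. -304.   35.] lo [ 670. -322.   16.] hi [ 694. -295.   46.] col [118.  67.  80.]
[ 250  184   81   77 4335] mean [604.  78.  83.] lo [507. -43.  22.] hi [685. 155. 110.] col [89. 90. 87.]
[ 271  295   40   37 1147] mean [735. 289.  39.] lo [694. 246.  34.] hi [775. 328.  42.] col [39. 42. 42.]
side
[240 110  30  23 532] mean [732. 276.  38.] lo [692. 238.  29.] hi [773. 321.  43.] col [70. 73. 73.]
[ 204  145   80   86 5241] mean [582.  13.  83.] lo [497. -67.  21.] hi [672. 131. 110.] col [130. 12
[... 1191 characters left out ...]
.   -0.]
  [ 213. -549.   -1.]
  [ 238. -635.   -0.]
  [ 257. -687.   55.]]

 [[  42. -208.    1.]
  [  68. -298.   -1.]
  [  95. -390.    1.]
  [ 121. -481.    0.]
  [ 147. -572.    1.]
  [ 174. -663.    0.]
  [ 206. -690.   90.]]

 [[ -38. -212.    1.]
  [ -10. -308.   -0.]
  [  18. -404.    0.]
  [  47. -501.    3.]
  [  74. -597.    1.]
  [ 105. -688.   11.]
  [ 133. -779.   14.]]

 [[ 161. -433.  316.]
  [ 162. -449.  310.]
  [ 167. -469.  309.]
  [ 172. -489.  308.]
  [ 178. -510.  308.]
  [ 184. -530.  308.]
  [ 193. -543.  317.]]

 [[ 144. -435.  317.]
  [ 146. -453.  314.]
  [-167. -439.   -0.]
  [-134. -549.    1.]
  [ 170. -510.  321.]
  [ 175. -528.  321.]
  [ 180. -546.  321.]]]
```

View pics/e.png

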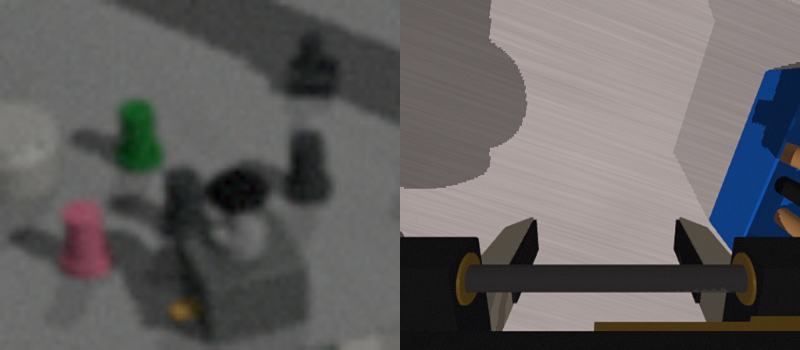

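Candidates: hubs at scene (392,247) and (354,258) are dark steel; the block with a pin at (395,216); green and pink look-alikes excluded. The crop confirms two dark hubs and one block; that makes 3 pieces. I'm moving above the tub now.

```bash
python3 -m crank '[[[1,4,-3,-2,0],[1,8,-6,-4,0],[1,12,-9,-5,0],[1,16,-12,-5,0],[1,20,-15,-5,0],[1,23,-18,-5,0],[1,26,-20.5,-5,0],[1,26.5,-21,-5,0],[1,26.5,-21,-5,0],[1,26.5,-21,-5,0]]]'
python3 -m crank '[[[1,4,-3,-2,0],[1,8,-6,-4,0],[1,12,-9,-5,0],[1,16,-12,-5,0],[1,20,-15,-5,0],[1,23,-18,-5,0],[1,26,-20.5,-5,0],[1,26.5,-21,-5,0],[1,26.5,-21,-5,0],[1,26.5,-21,-5,0]]]'
python3 - <<'E'
from h import *
p,d,P=shot('wrist','f.png'); print(T().round(3))
E
```

```text
time: 1.15
tool_pos: [341.9, -229.6, 276.6]
tcp_rot: [3.141, 0.001, 0.282]
contact_force: [-0.9, -0.3, -0.0]
grip_width: 92.1
finger_force: 0.0
time: 2.15
tool_pos: [538.0, 44.6, 326.4]
tcp_rot: [3.141, 0.001, 0.28]
contact_force: [-0.3, -0.2, -1.0]
grip_width: 91.5
finger_force: 0.0
[[ 9.61000e-01  2.76000e-01 -0.00000e+00  5.37918e+02]
 [ 2.76000e-01 -9.61000e-01 -1.00000e-03  4.45020e+01]
 [-1.00000e-03  1.00000e-03 -1.00000e+00  3.26721e+02]
 [ 0.00000e+00  0.00000e+00  0.00000e+00  1.00000e+00]]
```

View pics/f.png

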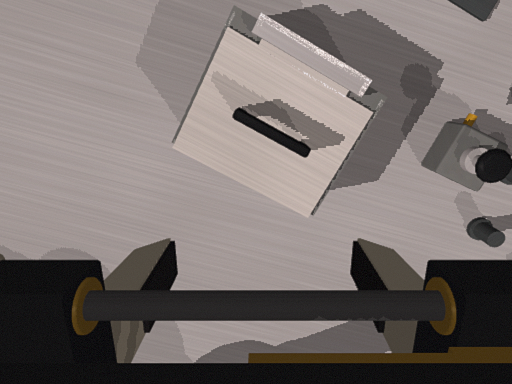

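```bash
cat >> h.py <<'E'
def rect(Q):
    c,s,a=cv2.minAreaRect(Q[:,:2].astype(np.float32)); b=cv2.boxPoints((c,s,a))
    e0,e1=b[1]-b[0],b[2]-b[1]; L=e0 if np.linalg.norm(e0)>np.linalg.norm(e1) else e1
    y=np.degrees(np.arctan2(L[1],L[0])); y=(y+360)%180-90   # heading of short-axis (long axis = local y)
    return np.array(c).round(1),np.sort(s).round(1),round(float(y),2)
def world(tub,p):  # tub=(x,y,yawdeg)
    a=np.radians(tub[2]); return np.array([tub[0]+np.cos(a)*p[0]-np.sin(a)*p[1],tub[1]+np.sin(a)*p[0]+np.cos(a)*p[1],p[2]])
def pca(Q):
    q=Q[:,:2]-Q[:,:2].mean(0); w,v=np.linalg.eigh(q.T@q); L=v[:,1]; return (np.degrees(np.arctan2(L[1],L[0]))+360)%180-90
E
python3 - <<'E'
from h import *
z=np.load('last_wrist.npz');P=cloud('wrist',z['d'],z['M'])
ok=(np.mgrid[:384,:512][0]<230)
m=ok&(P[...,2]>122)&(P[...,2]<140)&(np.abs(P[...,0]-590)<120)&(np.abs(P[...,1]-40)<120)
Q=P[m]; print('bar',len(Q),np.median(Q[:,2]),Q.mean(0),rect(Q),pca(Q))
m=ok&(P[...,2]>89)&(P[...,2]<99)&(np.abs(P[...,0]-590)<140)&(np.abs(P[...,1]-40)<140)
Q=P[m];print('plate',len(Q),np.median(Q[:,2]),rect(Q))
for n in('scene','side'):
    z=np.load(f'last_{n}.npz');P=cloud(n,z['d'],z['M'])
    m=(P[...,2]>124)&(P[...,2]<140)&(np.abs(P[...,0]-590)<120)&(np.abs(P[...,1]-40)<120);Q=P[m]
    print(n,len(Q),rect(Q) if len(Q)>4 else '')
E
```

```text
bar 1028 132.13250839696212 [579.53066102  49.3034873  131.7909046 ] (array([578.8,  48.4]), array([12.2, 89.5]), -12.36) -12.363370172962789
plate 22219 94.41794080928582 (array([588.5,  45.1]), array([167.2, 194.7]), -12.33)
scene 121 (array([578.8,  50.6]), array([12.3, 88.9]), -12.41)
side 146 (array([578.8,  43.2]), array([12.1, 90.2]), -11.92)
```

```bash
python3 -m crank '[[[1,1,0.2,3,7],[1,2,0.4,6,14],[1,3,0.6,9,21],[1,4,0.75,12,28.4],[1,4.04,0.75,14,28.4],[1,4.04,0.75,15,28.4],[1,4.04,0.75,15,28.4],[1,4.04,0.75,15,28.4],[1,4.04,0.75,15,28.4],[1,4.04,0.75,15,28.4]]]'
python3 - <<'E'
from h import *
p,d,P=shot('wrist'); M=T(); print(M.round(4))
m=(P[...,2]>126)&(P[...,2]<138)&(np.abs(P[...,0]-579)<60)&(np.abs(P[...,1]-48)<70);Q=P[m]
print(len(Q),np.median(Q[:,2]),rect(Q),pca(Q)); c=np.r_[rect(Q)[0],132]
print('bar in tool',(np.linalg.inv(M)@np.r_[c,1]).round(1))
cv2.imwrite('pics/g.png',p[100:384,:,::-1])
E
```

```text
time: 3.2
tool_pos: [579.7, 50.4, 178.0]
tcp_rot: [-3.141, -0.002, -0.214]
contact_force: [0.9, -0.8, 0.4]
grip_width: 91.8
finger_force: 0.0
[[ 9.772000e-01 -2.121000e-01  1.900000e-03  5.795693e+02]
 [-2.121000e-01 -9.772000e-01 -2.000000e-04  5.050820e+01]
 [ 1.900000e-03 -2.000000e-04 -1.000000e+00  1.777616e+02]
 [ 0.000000e+00  0.000000e+00  0.000000e+00  1.000000e+00]]
2477 132.11560110358286 (array([579.7,  48.1]), array([11.8, 89.9]), -12.24) -12.352261118518811
bar in tool [ 0.6  2.3 45.8  1. ]
```

View pics/g.png

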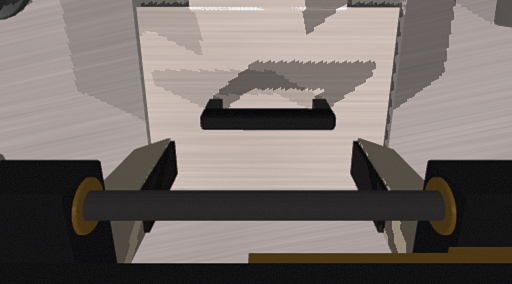

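```bash
python3 -m crank '[[[1,0.05,0.1,1,0.1],[1,0.05,0.28,2,0.1],[1,0.05,0.28,3,0.1],[1,0.05,0.28,3.8,0.1],[1,0.05,0.28,3.8,0.1],[1,0.05,0.28,3.8,0.1],[1,0.05,0.28,3.8,0.1],[1,0.05,0.28,3.8,0.1],[1,0.05,0.28,3.8,0.1],[1,0.05,0.28,3.8,0.1]]]'
python3 - <<'E'
from h import *
p,d,P=shot('wrist'); M=T(); print(M[:3,3],bot.get_obs()['tcp_rot'])
m=(P[...,2]>126)&(P[...,2]<138)&(np.abs(P[...,0]-579)<60)&(np.abs(P[...,1]-48)<46);Q=P[m]
L=(P-M[:3,3])@M[:3,:3]
m=(P[...,2]>126)&(P[...,2]<136)&(np.abs(L[...,0])<20)&(np.abs(L[...,1])<60)
v,u=np.nonzero(m); print('bar u',u.min(),u.max(),'v',v.min(),v.max()); l=L[m]; print('bar tool lo/hi',np.percentile(l,[.5,99.5],axis=0).round(1))
# fingers: pts with tool z between -30 and 1
m=(L[...,2]>-25)&(L[...,2]<0.5)&(np.abs(L[...,0])<15)&(np.abs(L[...,1])<70)
for s in(-1,1):
    q=L[m&(np.sign(L[...,1])==s)]; print(s,len(q),q.min(0).round(1),q.max(0).round(1))
    vv,uu=np.nonzero(m&(np.sign(L[...,1])==s)); print(uu.min(),uu.max(),vv.min(),vv.max())
cv2.imwrite('pics/h.png',cv2.resize(p[190:300,130:400],(0,0),fx=2.9,fy=2.9)[:,:,::-1])
E
```

```text
time: 4.25
tool_pos: [579.2, 47.7, 138.9]
tcp_rot: [-3.142, -0.0, -0.216]
contact_force: [0.1, 0.5, 0.8]
grip_width: 91.5
finger_force: 0.0
[579.18067932  47.69690088 138.90680669] [ 3.14154553e+00 -4.00684007e-04 -2.15604593e-01]
bar u 182 345 v 234 257
bar tool lo/hi [[ -5.6 -44.4   5.1]
 [  6.1  43.2  12.7]]
-1 1216 [-11.  -63.4 -25. ] [ 10.6 -45.8   0.1]
123 177 238 289
1 1211 [-11.   44.9 -25. ] [10.7 62.6 -0.1]
350 405 238 289
```

View pics/h.png

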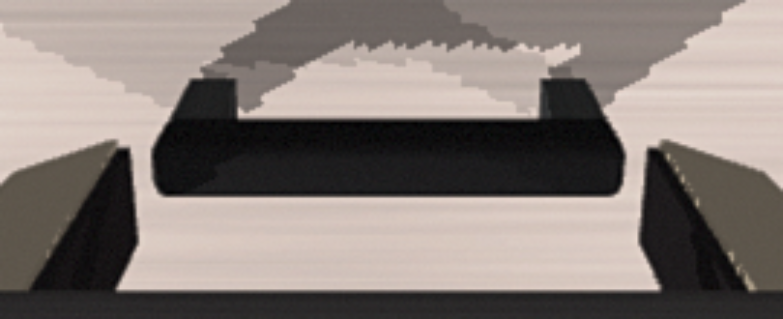

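```bash
python3 -m crank '[[[1,0.03,0,0.3,0],[1,0.03,-0.01,0.6,0],[1,0.03,-0.01,0.9,0],[1,0.03,-0.01,1.2,0],[1,0.03,-0.01,1.6,0],[1,0.03,-0.01,2,0],[1,0.03,-0.01,2.5,0],[1,0.03,-0.01,3,0],[1,0.03,-0.01,3.4,0],[1,0.03,-0.01,3.4,0]]]'
```

```text
time: 5.3
tool_pos: [579.0, 47.7, 103.9]
tcp_rot: [3.141, 0.001, -0.216]
contact_force: [-0.1, 0.2, 0.1]
grip_width: 91.8
finger_force: 0.0
```

```bash
python3 -m crank '[[[0,0,0,0,0],[0,0,0,0,0],[0,0,0,0,0],[0,0,0,0,0],[0,0,0,0,0],[0,0,0,0,0],[0,0,0,-0.25,0],[0,0,0,-0.5,0],[0,0,0,-0.8,0],[0,0,0,-0.8,0]]]'
python3 -m crank '[[[0,0,0,-0.3,0],[0,0.1,0,-0.6,0],[0,0.2,0,-0.9,0],[0,0.3,0,-1.2,0],[0,0.4,0,-1.5,0],[0,0.6,0,-1.8,0],[0,0.8,0,-2.1,0],[0,1,0,-2.4,0],[0,1.1,0,-2.6,0],[0,1.1,0,-2.6,0]]]'
python3 - <<'E'
from h import *
p,d,P=shot('side'); cv2.imwrite('pics/i.png',cv2.resize(p[120:240,170:330],(0,0),fx=4,fy=4)[:,:,::-1])
E
```

```text
time: 6.3
tool_pos: [579.8, 47.7, 113.4]
tcp_rot: [-3.141, -0.001, -0.216]
contact_force: [0.7, 0.5, -3.5]
grip_width: 89.5
finger_force: 30.0
time: 7.3
tool_pos: [590.4, 45.3, 138.9]
tcp_rot: [3.142, -0.0, -0.216]
contact_force: [1.4, -0.7, -7.5]
grip_width: 89.7
finger_force: 30.0
```

View pics/i.png

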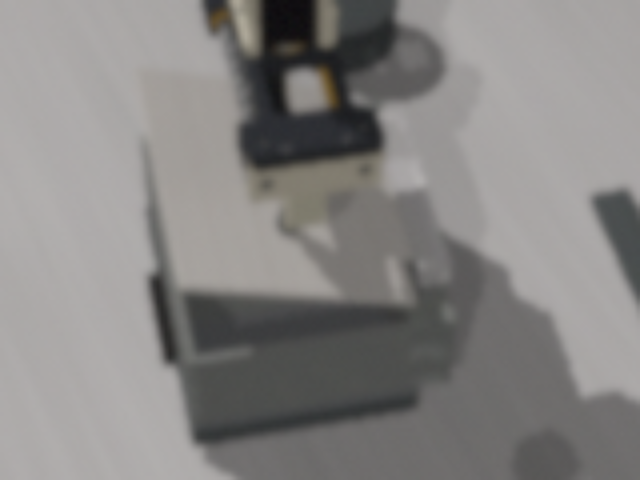

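The cover's near edge is up and its tab is still under the lip (crop: near edge at (160,80)–(185,300)), so the pivot grip works. Drawing it out now and carrying it to the free table area on the left.

```bash
python3 -m crank '[[[0,-0.7,0,-0.1,0],[0,-1.4,0,-0.2,0],[0,-2.1,0,-0.3,0],[0,-2.8,0,-0.4,0],[0,-3.5,0,-0.6,0],[0,-4,0,-1.5,0],[0,-4,0,-3,0],[0,-4,0,-4.5,0],[0,-4,0,-6,0],[0,-4,0,-6,0]]]'
python3 -m crank '[[[0,-1.5,-2,0,0],[0,-3.5,-4.5,0,0],[0,-6,-7.5,0,0],[0,-8.5,-10.5,0,0],[0,-11,-13.5,0,0],[0,-13.5,-16.5,0,0],[0,-15.5,-19,0,0],[0,-16.9,-20.5,0,0],[0,-16.9,-20.5,0,0],[0,-16.9,-20.5,0,0]]]'
python3 -m crank '[[[0,0,0,2,0],[0,0,0,4,0],[0,0,0,6,0],[0,0,0,8,0],[0,0,0,9.5,0],[0,0,0,10.5,0],[0,0,0,11.3,0],[0,0,0,11.8,0],[0,0,0,12,0],[0,0,0,12,0]]]'
python3 - <<'E'
from h import *
p,d,P=shot('scene'); cv2.imwrite('pics/j.png',cv2.resize(p[140:384,200:512],(0,0),fx=2.5,fy=2.4)[:,:,::-1])
m=(P[...,2]>5)&(P[...,2]<70)&(np.abs(P[...,0]-430)<130)&(np.abs(P[...,1]-290)<120)&(p.mean(-1)>80)
Q=P[m]; A=np.c_[Q[:,:2],np.ones(len(Q))]; c=np.linalg.lstsq(A,Q[:,2],rcond=None)[0]; print(len(Q),c,Q.min(0),Q.max(0))
E
```

```text
time: 8.35
tool_pos: [552.3, 54.0, 201.5]
tcp_rot: [-3.141, -0.005, -0.216]
contact_force: [-0.5, 0.3, -1.6]
grip_width: 89.7
finger_force: 30.0
time: 9.35
tool_pos: [429.5, 290.3, 198.4]
tcp_rot: [3.141, 0.0, -0.214]
contact_force: [0.7, -0.5, -3.1]
grip_width: 89.8
finger_force: 30.0
time: 10.35
tool_pos: [430.1, 290.3, 78.8]
tcp_rot: [-3.141, -0.0, -0.216]
contact_force: [-0.5, 0.7, -2.7]
grip_width: 89.7
finger_force: 30.0
1314 [-3.00966180e-01  6.41920690e-02  1.76219042e+02] [395.05172594 191.20158341  39.55092201] [513.56510165 386.94801094  69.98827265]
```

View pics/j.png

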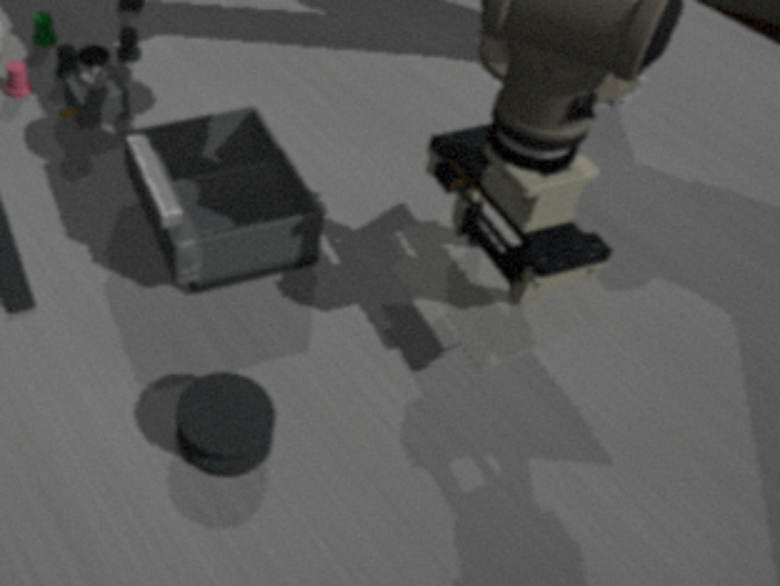

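```bash
python3 -m crank '[[[0,0,0,0.6,0],[0,0,0,1.2,0],[0,0,0,1.8,0],[0,0,0,2.4,0],[0,0,0,3,0],[0,0,0,3.6,0],[0,0,0,4.2,0],[0,0,0,4.6,0],[0,0,0,4.9,0],[0,0,0,5,0]]]'
python3 - <<'E'
from h import *
p,d,P=shot('scene')
m=(P[...,2]>5)&(P[...,2]<60)&(np.abs(P[...,0]-430)<130)&(np.abs(P[...,1]-290)<120)&(p.mean(-1)>80)
Q=P[m]; A=np.c_[Q[:,:2],np.ones(len(Q))]; c=np.linalg.lstsq(A,Q[:,2],rcond=None)[0]; print(len(Q),c,Q.min(0),Q.max(0))
E
```

```text
time: 11.4
tool_pos: [428.4, 290.8, 28.9]
tcp_rot: [3.141, 0.002, -0.215]
contact_force: [-6.7, 1.6, 6.0]
grip_width: 89.6
finger_force: 30.0
1901 [-3.23479954e-02  9.23596310e-03  3.07671073e+01] [361.6367132  191.07013417  12.26426249] [520.30112174 398.18190441  56.18286362]
```

```bash
python3 -m crank '[[[1,0,0,0,0],[1,0,0,0,0],[1,0,0,0,0],[1,0,0,-0.5,0],[1,0,0,-1.5,0],[1,0,0,-4,0],[1,0,0,-8,0],[1,0,0,-12,0],[1,0,0,-16,0],[1,0,0,-20,0]]]'
python3 - <<'E'
from h import *
p,d,P=shot('wrist');M=T()
m=(P[...,2]>50)&(P[...,2]<64)&(np.abs(P[...,0]-430)<80)&(np.abs(P[...,1]-290)<80);Q=P[m]
print(len(Q),np.median(Q[:,2]),rect(Q),pca(Q))
m=(P[...,2]>14)&(P[...,2]<24)&(np.abs(P[...,0]-430)<130)&(np.abs(P[...,1]-290)<140)&(p.mean(-1)>80);Q=P[m];A=np.c_[Q[:,:2],np.ones(len(Q))];print(np.median(Q[:,2]),np.linalg.lstsq(A,Q[:,2],rcond=None)[0])
E
python3 -m crank '[[[1,1.5,3.6,0,0],[1,3,7.2,0,0],[1,4.6,11,0,0],[1,6.2,15,0,0],[1,7.8,18.8,0,0],[1,9.4,22.6,0,0],[1,11,26.4,0,0],[1,12.1,29.1,0,0],[1,12.1,29.1,0,0],[1,12.1,29.1,0,0]]]'
python3 -m crank '[[[0.6,1.5,3.6,0,0],[0.6,3,7.2,0,0],[0.6,4.6,11,0,0],[0.6,6.2,15,0,0],[0.6,7.8,18.8,0,0],[0.6,9.4,22.6,0,0],[0.6,11,26.4,0,0],[0.6,12.1,29.1,0,0],[0.6,12.1,29.1,0,0],[0.6,12.1,29.1,0,0]]]'
python3 - <<'E'
from h import *
p,d,P=shot('wrist','k.png'); M=T(); print(M.round(3))
v=np.mgrid[:384,:512][0]
m=((P[...,2]>36)&(P[...,2]<50)&(v<250)).astype(np.uint8)
k,lab,st,_=cv2.connectedComponentsWithStats(m)
for i in range(1,k):
    if st[i,4]<40: continue
    Q=P[lab==i]; (c,r)=cv2.minEnclosingCircle(Q[:,:2].astype(np.float32)); print(st[i],'c',np.round(c,1),round(r,1),'z',np.median(Q[:,2]).round(1),p[lab==i].mean(0).round())
E
```

```text
time: 12.45
tool_pos: [429.6, 290.2, 231.4]
tcp_rot: [-3.141, -0.001, -0.216]
contact_force: [-0.1, -0.0, 0.0]
grip_width: 92.0
finger_force: 0.0
1025 56.168655481656515 (array([424.2, 292.5]), array([11.9, 88.9]), -12.43) -12.327128992524536
18.532355286576546 [-3.42570545e-05 -1.10549121e-04  1.85864368e+01]
time: 13.5
tool_pos: [485.7, -20.1, 229.0]
tcp_rot: [-3.141, -0.0, -0.217]
contact_force: [0.3, 0.4, 0.3]
grip_width: 91.8
finger_force: 0.0
time: 14.5
tool_pos: [542.1, -328.7, 228.4]
tcp_rot: [-3.141, 0.001, -0.215]
contact_force: [-0.6, -0.8, 0.2]
grip_width: 55.4
finger_force: 0.0
[[ 9.77000e-01 -2.13000e-01 -0.00000e+00  5.42053e+02]
 [-2.13000e-01 -9.77000e-01  1.00000e-03 -3.28098e+02]
 [-1.00000e-03 -1.00000e-03 -1.00000e+00  2.28687e+02]
 [ 0.00000e+00  0.00000e+00  0.00000e+00  1.00000e+00]]
[ 300    0   71   37 1921] c [ 684.  -425.5] 31.1 z 45.4 [235. 224. 219.]
[200  17  28  32 687] c [ 683.3 -310.6] 13.2 z 44.4 [246. 139. 171.]
[313  86  27  27 575] c [ 601.6 -404.2] 13.0 z 44.5 [ 27. 161.  60.]
[101  92  83  72 737] c [ 611.2 -219.5] 47.2 z 48.5 [96. 92. 89.]
[222  99  26  27 543] c [ 608.8 -312.8] 12.9 z 44.5 [86. 86. 87.]
[136 152  26  14 109] c [ 581.6 -216.7] 13.9 z 49.4 [147. 141. 137.]
[  0 155  24  95 808] c [565.4 -48.6] 54.8 z 42.2 [76. 74. 72.]
[240 188  24  25 464] c [ 515. -309.] 12.9 z 44.3 [83. 83. 83.]
[359 227  16  15 185] c [ 448.3 -426.3] 8.2 z 44.2 [53. 53. 53.]
```

View pics/k.png

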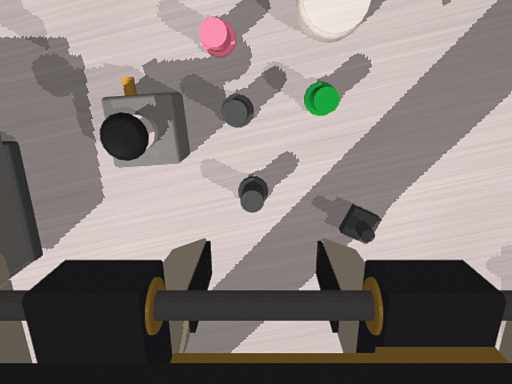

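The wrist picture shows hub A at (252,188), hub B at (237,110), the block at (360,225), green at (322,98) and pink at (217,37). The cover lies level on the table. Picking hub A.

```bash
python3 -m crank '[[[0.55,-1.5,-0.6,2,0],[0.55,-3.05,-1.29,5,0],[0.55,-3.05,-1.29,9,0],[0.55,-3.05,-1.29,13,0],[0.55,-3.05,-1.29,16,0],[0.55,-3.05,-1.29,18.5,0],[0.55,-3.05,-1.29,20.5,0],[0.55,-3.05,-1.29,21.4,0],[0.55,-3.05,-1.29,21.4,0],[0.55,-3.05,-1.29,21.4,0]]]'
python3 -m crank '[[[0,0,0,0,0],[0,0,0,0,0],[0,0,0,0,0],[0,0,0,0,0],[0,0,0,0,0],[0,0,0,-1,0],[0,0,0,-5,0],[0,0,0,-9,0],[0,0,0,-13,0],[0,0,0,-15,0]]]'
```

```text
time: 15.55
tool_pos: [515.5, -310.5, 15.9]
tcp_rot: [3.141, -0.002, -0.215]
contact_force: [0.2, 0.5, 0.3]
grip_width: 50.3
finger_force: 0.0
time: 16.55
tool_pos: [515.7, -311.7, 169.1]
tcp_rot: [3.139, -0.005, -0.216]
contact_force: [0.0, -1.1, -2.5]
grip_width: 24.8
finger_force: 30.0
```

```bash
python3 -m crank '[[[0,-0.3,-3,0,0],[0,-0.7,-7.3,0,0],[0,-1.2,-12,0,0],[0,-1.7,-16.7,0,0],[0,-2.2,-21.4,0,0],[0,-2.7,-26.1,0,0],[0,-3.2,-30.8,0,0],[0,-3.6,-35.3,0,0],[0,-4,-38.6,0,0],[0,-4.14,-40.2,0,0]]]'
python3 -m crank '[[[0,0,0,2,0],[0,0,0,5,0],[0,0,0,8,0],[0,0,0,10,0],[0,0,0,11,0],[0,0,0,11.7,0],[0,0,0,12,0],[0,0,0,12,0],[0,0,0,12,0],[0,0,0,12,0]]]'
python3 - <<'E'
from h import *
print(bot.get_obs()['tool_pos'],bot.get_obs()['contact_force'])
z=np.load('last_wrist.npz')
E
```

```text
time: 17.55
tool_pos: [560.0, 93.5, 165.0]
tcp_rot: [-3.141, 0.0, -0.213]
contact_force: [0.2, -1.0, -1.2]
grip_width: 24.3
finger_force: 30.0
time: 18.55
tool_pos: [560.8, 90.7, 45.4]
tcp_rot: [-3.141, -0.001, -0.216]
contact_force: [0.2, 0.0, -1.6]
grip_width: 25.0
finger_force: 30.0
[560.75406449  90.71904821  45.36120065] [ 0.18013511  0.02058161 -1.6040472 ]
```

```bash
python3 -m crank '[[[0,0,0,0.05,0],[0.5,0,0,0.05,0],[0.5,0,0,0.05,0],[0.5,0,0,0.05,0],[0.5,0,0,0.05,0],[0.5,0,0,-1,0],[0.5,0,0,-4,0],[0.5,0,0,-8,0],[0.5,0,0,-12,0],[0.5,0,0,-12,0]]]'
python3 - <<'E'
from h import *
p,d,P=shot('wrist','l.png');M=T()
m=(P[...,2]>66)&(P[...,2]<80)&(np.abs(P[...,0]-560)<35)&(np.abs(P[...,1]-92)<35);Q=P[m]
c,r=cv2.minEnclosingCircle(Q[:,:2].astype(np.float32));print(len(Q),np.round(c,1),r,np.median(Q[:,2]))
E
python3 -m crank '[[[0.5,1.2,3.6,0,6],[0.5,2.7,7.8,0,12],[0.5,4.2,12.2,0,18],[0.5,5.7,16.6,0,24],[0.5,7.2,21,0,30],[0.5,8.7,25.4,0,36],[0.5,10.2,29.8,0,42],[0.5,11.7,34.2,0,48],[0.5,13,37.6,0,54],[0.5,13.39,38.57,0,57.65]]]'
python3 - <<'E'
from h import *
p,d,P=shot('wrist'); M=T(); print(M[:3,3],bot.get_obs()['tcp_rot'])
v=np.mgrid[:384,:512][0]
m=((P[...,2]>36)&(P[...,2]<50)&(v<300)).astype(np.uint8)
k,lab,st,_=cv2.connectedComponentsWithStats(m)
for i in range(1,k):
    if st[i,4]<40: continue
    Q=P[lab==i]; (c,r)=cv2.minEnclosingCircle(Q[:,:2].astype(np.float32)); print(st[i],'c',np.round(c,1),round(r,1),'z',np.median(Q[:,2]).round(1),p[lab==i].mean(0).round(), 'tool',((np.r_[c,44]-M[:3,3])@M[:3,:3]).round(1))
E
```

```text
time: 19.55
tool_pos: [563.5, 90.9, 171.4]
tcp_rot: [-3.139, -0.012, -0.216]
contact_force: [0.7, -0.5, -0.1]
grip_width: 45.6
finger_force: 0.0
1062 [550.1 104.3] 29.311086654663086 74.32949443418812
time: 20.6
tool_pos: [607.5, -318.8, 162.9]
tcp_rot: [3.14, 0.001, -1.229]
contact_force: [0.3, 0.3, 0.2]
grip_width: 45.8
finger_force: 0.0
[ 607.51169834 -318.66592992  162.78537988] [ 3.13982076e+00  7.67574361e-04 -1.23163212e+00]
[ 167    0   86   72 5051] c [ 687.4 -427.1] 32.0 z 45.5 [220. 209. 201.] tool [129.  -39.5 118.6]
[289  79  33  34 874] c [ 601.4 -404. ] 13.0 z 44.5 [ 24. 150.  55.] tool [ 78.6  34.  118.8]
[474 125  26  20 400] c [ 448.  -426.4] 8.2 z 44.2 [68. 68. 67.] tool [ 48.6 186.1 119.1]
[160 154  33  32 779] c [ 683.3 -311.1] 13.0 z 44.4 [234. 123. 153.] tool [ 18.1 -74.2 118.6]
[245 181  29  30 704] c [ 608.7 -313. ] 13.0 z 44.4 [77. 77. 77.] tool [ -4.8  -3.2 118.8]
[220 242  52  48 595] c [ 601.1 -244.1] 29.3 z 46.3 [87. 83. 81.] tool [-72.4 -18.9 118.8]
```

```bash
python3 -m crank '[[[0.5,0,0,2,0],[0.5,0,0,6,0],[0.5,0,0,9,0],[0.5,0,0,11,0],[0.5,0,0,12.5,0],[0.5,0,0,14,0],[0.5,0,0,14.9,0],[0.5,0,0,14.9,0],[0.5,0,0,14.9,0],[0.5,0,0,14.9,0]]]'
python3 - <<'E'
from h import *
M=T();print(M[:3,3],((np.array([608.8,-313,15])-M[:3,3])@M[:3,:3]).round(1))
E
python3 -m crank '[[[0,0,0,0,0],[0,0,0,0,0],[0,0,0,0,0],[0,0,0,0,0],[0,0,0,0,0],[0,0,0,-1,0],[0,0,0,-5,0],[0,0,0,-9,0],[0,0,0,-13,0],[0,0,0,-15,0]]]'
```

```text
time: 21.65
tool_pos: [609.2, -315.1, 16.9]
tcp_rot: [-3.14, -0.002, -1.222]
contact_force: [0.1, 0.1, 0.3]
grip_width: 46.1
finger_force: 0.0
[ 609.1982869  -315.12000056   16.92754296] [-2.1 -0.3  1.9]
time: 22.65
tool_pos: [609.5, -315.4, 170.6]
tcp_rot: [-3.138, -0.005, -1.222]
contact_force: [0.6, -0.5, -1.7]
grip_width: 24.6
finger_force: 30.0
```

```bash
python3 -m crank '[[[0,-2.5,-1,0,-4],[0,-6.5,-2.5,0,-11],[0,-10.5,-4,0,-18],[0,-14.6,-5.6,0,-25],[0,-18.7,-7.1,0,-32],[0,-22.8,-8.7,0,-39],[0,-26.9,-10.3,0,-46],[0,-31,-11.8,0,-52],[0,-34.8,-13.3,0,-57.65],[0,-36.9,-14.07,0,-57.65]]]'
python3 -m crank '[[[0,0,0,2,0],[0,0,0,5,0],[0,0,0,8,0],[0,0,0,10,0],[0,0,0,10.8,0],[0,0,0,11.4,0],[0,0,0,11.7,0],[0,0,0,11.7,0],[0,0,0,11.7,0],[0,0,0,11.7,0]]]'
```

```text
time: 23.65
tool_pos: [613.9, 83.5, 166.0]
tcp_rot: [-3.141, 0.001, -0.21]
contact_force: [-0.6, -1.2, -2.9]
grip_width: 25.0
finger_force: 30.0
time: 24.65
tool_pos: [615.1, 80.1, 49.5]
tcp_rot: [-3.141, -0.001, -0.216]
contact_force: [-0.5, 0.2, -1.7]
grip_width: 24.3
finger_force: 30.0
```

```bash
python3 -m crank '[[[0,0,0,0.1,0],[0,0,0,0.2,0],[0,0,0,0.25,0],[0,0,0,0.25,0],[0,0,0,0.25,0],[0,0,0,0.25,0],[0,0,0,0.25,0],[0,0,0,0.25,0],[0,0,0,0.25,0],[0,0,0,0.25,0]]]'
```

```text
time: 25.65
tool_pos: [614.6, 80.2, 46.2]
tcp_rot: [3.141, -0.0, -0.216]
contact_force: [1.1, 0.7, -1.3]
grip_width: 24.6
finger_force: 30.0
```

```bash
python3 -m crank '[[[0,0,0,0.1,0],[0.45,0,0,0.1,0],[0.45,0,0,0.1,0],[0.45,0,0,0.1,0],[0.45,0,0,0.1,0],[0.45,0,0,-1,0],[0.45,0,0,-4,0],[0.45,0,0,-8,0],[0.45,0,0,-12,0],[0.45,0,0,-12,0]]]'
python3 - <<'E'
from h import *
p,d,P=shot('wrist','m.png')
E
python3 -m crank '[[[0.45,-0.3,2.6,0,-3],[0.45,-0.6,6,0,-6],[0.45,-1,9.5,0,-12],[0.45,-1.3,13,0,-18],[0.45,-1.7,16.5,0,-24],[0.45,-2,20,0,-30],[0.45,-2.4,23.5,0,-36],[0.45,-2.7,26.5,0,-42],[0.45,-2.7,26.5,0,-45],[0.45,-2.7,26.5,0,-45]]]'
python3 -c "
from h import *;M=T();print(M[:3,3],M[:3,:3].T@(np.array([448.3,-426.3,M[2,3]])-M[:3,3]))"
```

```text
time: 26.65
tool_pos: [617.9, 80.3, 173.6]
tcp_rot: [-3.139, -0.012, -0.215]
contact_force: [0.5, 0.9, -0.1]
grip_width: 41.2
finger_force: 0.0
time: 27.7
tool_pos: [530.7, -173.6, 165.4]
tcp_rot: [-3.14, 0.001, 0.568]
contact_force: [-0.4, 0.1, -0.5]
grip_width: 41.3
finger_force: 0.0
[ 530.65354068 -173.56232395  165.40396418] [-2.05425738e+02  1.68697066e+02 -6.95399618e-02]
```

View pics/m.png

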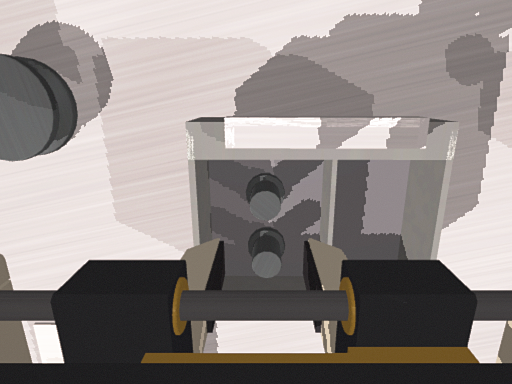

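Both hubs stand in the large bay (picture at (265,205) and (267,262)), with the small bay at (380,210). Now the block.

```bash
python3 -m crank '[[[0.45,-2.5,2.1,0,-6],[0.45,-6,5,0,-12],[0.45,-9.5,7.8,0,-18],[0.45,-13,10.7,0,-24],[0.45,-16.5,13.6,0,-30],[0.45,-19.5,16,0,-36],[0.45,-20.5,16.9,0,-42],[0.45,-20.5,16.9,0,-45],[0.45,-20.5,16.9,0,-45],[0.45,-20.5,16.9,0,-45]]]'
python3 - <<'E'
from h import *
p,d,P=shot('wrist'); M=T(); print(M[:3,3],bot.get_obs()['tcp_rot'])
v=np.mgrid[:384,:512][0]
m=((P[...,2]>36)&(P[...,2]<50)&(v<300)).astype(np.uint8)
k,lab,st,_=cv2.connectedComponentsWithStats(m)
for i in range(1,k):
    if st[i,4]<40: continue
    Q=P[lab==i]; (c,r)=cv2.minEnclosingCircle(Q[:,:2].astype(np.float32)); print(st[i],'c',np.round(c,1),round(r,1),'z',np.median(Q[:,2]).round(1),p[lab==i].mean(0).round(), 'tool',((np.r_[c,19]-M[:3,3])@M[:3,:3]).round(1))
E
```

```text
time: 28.7
tool_pos: [450.4, -424.9, 165.8]
tcp_rot: [-3.141, -0.001, 1.354]
contact_force: [1.0, 0.1, 0.2]
grip_width: 41.3
finger_force: 0.0
[ 450.47887039 -424.91345454  165.95953716] [-3.14115041e+00 -4.33428967e-04  1.35434805e+00]
[419 114  36  33 900] c [ 601.1 -404.3] 13.7 z 44.4 [ 21. 144.  52.] tool [ 52.4 142.7 146.9]
[500 114  12  52 404] c [ 664.6 -427.4] 22.2 z 38.6 [202. 189. 181.] tool [ 43.5 209.7 146.9]
[254 183  18  20 279] c [ 447.7 -425.9] 8.0 z 44.3 [48. 48. 48.] tool [ -1.7  -2.4 147. ]
```

```bash
python3 -m crank '[[[0.45,-0.15,-0.2,3,0],[0.45,-0.15,-0.2,6.5,0],[0.45,-0.15,-0.2,9.5,0],[0.45,-0.15,-0.2,11.5,0],[0.45,-0.15,-0.2,13,0],[0.45,-0.15,-0.2,14.2,0],[0.45,-0.15,-0.2,14.6,0],[0.45,-0.15,-0.2,14.6,0],[0.45,-0.15,-0.2,14.6,0],[0.45,-0.15,-0.2,14.6,0]]]'
python3 -m crank '[[[0,0,0,0,0],[0,0,0,0,0],[0,0,0,0,0],[0,0,0,0,0],[0,0,0,0,0],[0,0,0,-1,0],[0,0,0,-5,0],[0,0,0,-9,0],[0,0,0,-13,0],[0,0,0,-15,0]]]'
python3 -c "
from h import *;M=T();print(M[:3,3],M[:3,:3].T@(np.array([552.7,-2.5,M[2,3]])-np.r_[448.5,-426.3,M[2,3]]))"
```

```text
time: 29.75
tool_pos: [448.2, -427.3, 21.2]
tcp_rot: [3.14, 0.001, 1.355]
contact_force: [0.5, -0.3, -0.3]
grip_width: 41.2
finger_force: 0.0
time: 30.75
tool_pos: [448.5, -427.7, 174.9]
tcp_rot: [3.137, 0.004, 1.355]
contact_force: [0.4, 0.4, -1.1]
grip_width: 15.1
finger_force: 30.0
[ 448.54444515 -427.70797845  174.86410048] [436.27697244  11.14836998  -1.48228263]
```

```bash
python3 -m crank '[[[0,3,0.1,0,0],[0,7.8,0.2,0,0],[0,12.7,0.3,0,0],[0,17.6,0.4,0,0],[0,22.5,0.5,0,0],[0,27.4,0.6,0,0],[0,32.3,0.8,0,0],[0,37.2,0.9,0,0],[0,41.5,1,0,0],[0,43.7,1.1,0,0]]]'
python3 -m crank '[[[0,0,0,2,0],[0,0,0,5,0],[0,0,0,8,0],[0,0,0,10,0],[0,0,0,11,0],[0,0,0,11.6,0],[0,0,0,11.9,0],[0,0,0,11.9,0],[0,0,0,11.9,0],[0,0,0,11.9,0]]]'
```

```text
time: 31.75
tool_pos: [552.0, 1.2, 170.8]
tcp_rot: [-3.142, -0.001, 1.358]
contact_force: [0.2, -0.6, -0.6]
grip_width: 15.4
finger_force: 30.0
time: 32.75
tool_pos: [552.5, -2.4, 52.0]
tcp_rot: [3.14, -0.0, 1.355]
contact_force: [0.1, -1.3, -2.0]
grip_width: 15.2
finger_force: 30.0
```

```bash
python3 -m crank '[[[0,0,0,0.1,0],[0,0,0,0.2,0],[0,0,0,0.2,0],[0,0,0,0.2,0],[0.4,0,0,0.2,0],[0.4,0,0,0.2,0],[0.4,0,0,0.2,0],[0.4,0,0,0.2,0],[0.4,0,0,0,0],[0.4,0,0,-1,0]]]'
python3 -m crank '[[[0.4,0,0,-4,0],[0.4,0,0,-8,0],[0.4,0,0,-12,0],[0.4,-2,0,-16,0],[0.4,-5,0,-20,0],[0.4,-8,0,-22,0],[0.4,-8,0,-22,0],[0.4,-8,0,-22,0],[0.4,-8,0,-22,0],[0.4,-8,0,-22,0]]]'
python3 - <<'E'
from h import *
p,d,P=shot('wrist','n.png');M=T();print(M[:3,3])
p,d,P=shot('scene','n2.png')
Q=P[(P[...,2]>50)&(P[...,2]<64)&(np.abs(P[...,0]-424)<60)&(np.abs(P[...,1]-292)<70)]; print('cover bar',len(Q),rect(Q))
E
```

```text
time: 33.75
tool_pos: [551.3, -2.2, 60.6]
tcp_rot: [-3.139, 0.0, 1.355]
contact_force: [0.3, 0.8, -0.8]
grip_width: 37.0
finger_force: 0.0
time: 34.75
tool_pos: [534.6, -79.4, 280.1]
tcp_rot: [-3.139, -0.0, 1.356]
contact_force: [-0.1, 0.4, -0.4]
grip_width: 36.7
finger_force: 0.0
[534.69347443 -79.45279381 280.22274197]
cover bar 152 (array([423.9, 293.3]), array([13.5, 89.8]), -12.4)
```

View pics/n.png

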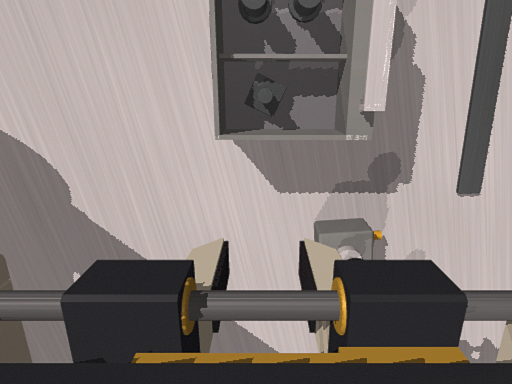

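Run:
```python
from h import *
z=np.load('last_wrist.npz');P=cloud('wrist',z['d'],z['M']);tub=(579,47.5,-12.35);a=np.radians(tub[2])
D=P[...,:2]-np.array(tub[:2]); X=D[...,0]*np.cos(a)+D[...,1]*np.sin(a); Y=-D[...,0]*np.sin(a)+D[...,1]*np.cos(a);Z=P[...,2]
m=(Z>87)&(Z<93)&(np.abs(X)<110)&(np.abs(Y)<120)
for yl in range(-90,60,30):
    q=m&(Y>yl)&(Y<yl+30)&(X<-40); q2=m&(Y>yl)&(Y<yl+30)&(X>50)
    print(yl,'near rim x',np.percentile(X[q],[3,97]).round(1) if q.sum()>5 else '', 'far', np.percentile(X[q2],[3,97]).round(1) if q2.sum()>5 else '')
q=m&(Y<-80)&(np.abs(X)<50); print('right rim y',np.percentile(Y[q],[3,97]).round(1),[np.median(Y[q&(X>i)&(X<i+25)]).round(1) for i in(-50,-25,0,25)])
q=(Z>66)&(Z<73)&(np.abs(X)<60)&(np.abs(Y+15)<10); print('div',np.percentile(Y[q],[3,97]).round(1))
q=(Z>98)&(Z<103)&(np.abs(X-613)<0); 
m=(Z>95)&(Z<104)&(np.abs(P[...,0]-612)<50)&(np.abs(P[...,1]+220)<50);print('plunger',m.sum())
z=np.load('last_scene.npz');P=cloud('scene',z['d'])
M=T();d=np.array([424,292.7])-M[:2,3];print(M[:3,:3].T@np.r_[d,0]/10)
```

```text
-90 near rim x [-68.6 -63.6] far [66.4 92.3]
-60 near rim x [-68.5 -63.6] far [66.3 80.8]
-30 near rim x [-68.4 -63.7] far [66.3 80.8]
0 near rim x [-68.6 -63.6] far [66.3 80.6]
30 near rim x  far [66.4 80.2]
right rim y [-96.8 -92.5] [np.float64(-94.8), np.float64(-94.7), np.float64(-94.7), np.float64(-94.6)]
div [-17.2 -13.7]
plunger 0
[ 34.01584835 -18.7437779    0.03944451]
```

```bash
python3 -m crank '[[[0.4,3.4,-1.87,0,8.5],[0.6,6.8,-3.74,0,17],[0.8,10.2,-5.6,0,25.5],[1,13.6,-7.5,0,34],[1,17,-9.35,0,42.5],[1,20.4,-11.2,0,51],[1,23.8,-13.1,0,59.5],[1,27.2,-15,0,68],[1,30.6,-16.9,0,76.5],[1,34,-18.7,0,85]]]'
python3 -m crank '[[[1,0,0,3,5],[1,0,0,6,5],[1,0,0,9,5],[1,0,0,12,5],[1,0,0,15,5],[1,0,0,17,5],[1,0,0,19,5],[1,0,0,20,5],[1,0,0,20,5],[1,0,0,20,5]]]'
cat > bar.py <<'E'
from h import *
p,d,P=shot('wrist'); M=T(); o=bot.get_obs(); print(M[:3,3],o['tcp_rot'])
L=(P-M[:3,3])@M[:3,:3]
m=(P[...,2]>50)&(P[...,2]<60)&(np.abs(L[...,0])<40)&(np.abs(L[...,1])<60)
Q=P[m]; print(rect(Q),pca(Q)); l=L[m]; pr=np.percentile(l,[.5,99.5],axis=0); print('bar tool',pr.round(1),pr.mean(0).round(2))
m=(L[...,2]>-25)&(L[...,2]<0.5)&(np.abs(L[...,0])<15)&(np.abs(L[...,1])<70)
f=[L[m&(np.sign(L[...,1])==s)] for s in(-1,1)]
print('fingers',f[0][:,1].max(),f[1][:,1].min(),'mid',(f[0][:,1].max()+f[1][:,1].min())/2)
E
python3 bar.py
```

```text
time: 35.85
tool_pos: [424.5, 291.7, 280.8]
tcp_rot: [3.141, 0.001, -0.095]
contact_force: [0.1, 0.4, -0.5]
grip_width: 91.7
finger_force: 0.0
time: 36.85
tool_pos: [425.8, 290.2, 81.6]
tcp_rot: [-3.141, -0.0, -0.177]
contact_force: [-0.1, 0.9, 0.4]
grip_width: 91.6
finger_force: 0.0
[426.12473519 290.25691479  82.01982324] [-3.14075859e+00 -1.28936002e-03 -1.76840492e-01]
(array([424.2, 291.9]), array([12.5, 89.5]), -12.12) -12.331745947746754
bar tool [[ -8.8 -45.   24.2]
 [  4.8  42.4  31.8]] [-2.02 -1.34 28.  ]
fingers -45.754608888016314 45.03783680727343 mid -0.3583860403714425
```

```bash
python3 -m crank '[[[1,-0.2,-0.1,0,2.2],[1,-0.2,-0.1,0.5,2.2],[1,-0.2,-0.1,1,2.2],[1,-0.2,-0.1,1.5,2.2],[1,-0.2,-0.1,1.8,2.2],[1,-0.2,-0.1,1.8,2.2],[1,-0.2,-0.1,1.8,2.2],[1,-0.2,-0.1,1.8,2.2],[1,-0.2,-0.1,1.8,2.2],[1,-0.2,-0.1,1.8,2.2]]]'; python3 bar.py
```

```text
time: 37.9
tool_pos: [423.9, 291.2, 63.3]
tcp_rot: [-3.142, -0.0, -0.215]
contact_force: [0.2, 0.4, -0.3]
grip_width: 91.6
finger_force: 0.0
[423.83826292 291.21045943  63.28997316] [-3.14156179e+00 -1.92966120e-04 -2.15403864e-01]
(array([424.1, 292.1]), array([12.5, 90.2]), -12.37) -12.309069155988709
bar tool [[ -5.8 -44.6   5.4]
 [  6.1  43.   13.1]] [ 0.18 -0.81  9.25]
fingers -45.85671000475458 44.98478070545775 mid -0.4359646496484153
```

```bash
python3 -m crank '[[[1,0.02,-0.04,0.2,0],[1,0.02,-0.04,0.5,0],[1,0.02,-0.04,0.8,0],[1,0.02,-0.04,1.2,0],[1,0.02,-0.04,1.6,0],[1,0.02,-0.04,2,0],[1,0.02,-0.04,2.5,0],[1,0.02,-0.04,3,0],[1,0.02,-0.04,3.4,0],[1,0.02,-0.04,3.4,0]]]'
python3 -m crank '[[[0,0,0,0,0],[0,0,0,0,0],[0,0,0,0,0],[0,0,0,0,0],[0,0,0,0,0],[0,0,0,-1,0],[0,0,0,-4,0],[0,0,0,-8,0],[0,0,0,-12,0],[0,0,0,-12,0]]]'
```

```text
time: 38.95
tool_pos: [423.7, 291.3, 28.5]
tcp_rot: [3.141, 0.001, -0.215]
contact_force: [0.2, 0.5, -0.3]
grip_width: 92.0
finger_force: 0.0
time: 39.95
tool_pos: [427.1, 293.1, 155.3]
tcp_rot: [-3.134, -0.009, -0.215]
contact_force: [1.8, 1.0, -3.8]
grip_width: 89.8
finger_force: 30.0
```

```bash
python3 -m crank '[[[0,1,0.3,0,-4],[0,2.5,0.7,0,-12],[0,4.5,1.2,0,-20],[0,6.5,1.7,0,-28],[0,8.5,2.2,0,-36],[0,10.5,2.7,0,-44],[0,12.5,3.2,0,-52],[0,14.5,3.7,0,-60],[0,15.7,3.97,0,-68],[0,16,3.97,0,-75]]]'
python3 -m crank '[[[0,0,0,0,-6],[0,0,0,0,-12],[0,0,0,0,-15],[0,0,0,0,-15],[0,0,0,0,-15],[0,0,0,0,-15],[0,0,0,0,-15],[0,0,0,0,-15],[0,0,0,0,-15],[0,0,0,0,-15]]]'
python3 - <<'E'
from h import *
M=T();print(M[:3,3],M[:3,:3].T@(np.array([571.7,218.5,110])-M[:3,3])/10)
p,d,P=shot('scene')
E
```

```text
time: 40.95
tool_pos: [572.6, 217.4, 148.3]
tcp_rot: [-3.141, 0.001, 1.098]
contact_force: [0.2, 0.6, -3.2]
grip_width: 89.5
finger_force: 30.0
time: 41.95
tool_pos: [571.9, 218.5, 149.2]
tcp_rot: [3.142, 0.0, 1.355]
contact_force: [-0.2, 0.7, -3.2]
grip_width: 89.2
finger_force: 30.0
[571.89892201 218.54677145 149.19448147] [-0.00855591 -0.01868249  3.91944755]
```

```bash
python3 -m crank '[[[0,0,0,0.8,0],[0,0,0,1.6,0],[0,0,0,2.4,0],[0,0,0,3.2,0],[0,0,0,3.8,0],[0,0,0,4.2,0],[0,0,0,4.2,0],[0,0,0,4.2,0],[0,0,0,4.2,0],[0,0,0,4.2,0]]]'
python3 -m crank '[[[0,0.1,0,0.3,0],[0,0.2,0,0.6,0],[0,0.3,0,0.9,0],[0,0.4,0,1.2,0],[0,0.5,0,1.5,0],[0,0.6,0,1.8,0],[0,0.65,0,2.1,0],[0,0.7,0,2.4,0],[0,0.7,0,2.4,0],[0,0.7,0,2.4,0]]]'
cat > tilt.py <<'E'
from h import *
# tilt of cover plate seen by scene/side cameras, in cover (tool) axes
M=T();print(M[:3,3])
for n in('scene','side'):
    p,d,P=shot(n); L=(P-M[:3,3])@M[:3,:3]
    m=(np.abs(L[...,0])<75)&(np.abs(L[...,1])<92)&(L[...,2]>-30)&(L[...,2]<50)&(p.mean(-1)>70)&(P[...,2]>25)
    Q=L[m]
    if len(Q)<60: print(n,len(Q)); continue
    best=None; rng=np.random.default_rng(0)
    for _ in range(400):
        q=Q[rng.choice(len(Q),3,False)]; 
        try:c=np.linalg.solve(np.c_[q[:,:2],np.ones(3)],q[:,2])
        except Exception: continue
        if abs(c[0])>.6 or abs(c[1])>.15: continue
        k=np.abs(Q[:,:2]@c[:2]+c[2]-Q[:,2])<1.5
        if best is None or k.sum()>best.sum(): best=k
    q=Q[best];c=np.linalg.lstsq(np.c_[q[:,:2],np.ones(len(q))],q[:,2],rcond=None)[0]
    print(n,len(Q),best.sum(),'near-up tilt deg',np.degrees(np.arctan(c[0])).round(2),'roll',np.degrees(np.arctan(c[1])).round(2),'plate z below TCP at centre',c[2].round(1))
E
python3 tilt.py
```

```text
time: 43.0
tool_pos: [572.1, 218.6, 107.6]
tcp_rot: [3.141, -0.0, 1.355]
contact_force: [-0.5, 1.2, -2.7]
grip_width: 89.6
finger_force: 30.0
time: 44.0
tool_pos: [573.4, 225.4, 83.1]
tcp_rot: [-3.141, 0.0, 1.356]
contact_force: [0.6, 3.6, 0.3]
grip_width: 89.7
finger_force: 30.0
[573.36065075 225.42676532  83.06127007]
scene 2865 1786 near-up tilt deg 16.42 roll -0.16 plate z below TCP at centre 12.1
side 1468 1042 near-up tilt deg 16.76 roll -0.21 plate z below TCP at centre 13.1
```

Tilt is 16.6° near edge up, held by the grip. Now to the keeper.

```bash
python3 -m crank '[[[0,0,0,-0.8,0],[0,0,0,-2,0],[0,0,0,-3.5,0],[0,0,0,-5,0],[0,0,0,-6.5,0],[0,0,0,-8,0],[0,0,0,-9,0],[0,0,0,-9.5,0],[0,0,0,-9.5,0],[0,0,0,-9.5,0]]]'
python3 -m crank '[[[0,-1,0.1,0,4],[0,-3,0.4,0,11],[0,-5,0.7,0,18],[0,-7,1,0,25],[0,-9,1.3,0,32],[0,-11,1.6,0,39],[0,-13,1.9,0,46],[0,-15,2.2,0,53],[0,-16.6,2.4,0,60],[0,-17.2,2.5,0,66]]]'
python3 -m crank '[[[0,0,0,0,6],[0,0,0,0,12],[0,0,0,0,18],[0,0,0,0,22],[0,0,0,0,24],[0,0,0,0,24],[0,0,0,0,24],[0,0,0,0,24],[0,0,0,0,24],[0,0,0,0,24]]]'
python3 tilt.py; python3 -c "
from h import *;M=T();w=world((580.3,47.2,-12.35),(-20,0,132.4));print(bot.get_obs()['tcp_rot'],M[:3,:3].T@(w-M[:3,3])/10)"
```

```text
time: 45.1
tool_pos: [573.0, 225.2, 177.6]
tcp_rot: [-3.14, 0.001, 1.355]
contact_force: [-0.2, -0.8, -3.2]
grip_width: 89.6
finger_force: 30.0
time: 46.1
tool_pos: [560.4, 50.5, 177.3]
tcp_rot: [3.141, 0.002, 0.197]
contact_force: [0.6, 0.8, -3.1]
grip_width: 89.8
finger_force: 30.0
time: 47.1
tool_pos: [561.0, 52.0, 178.2]
tcp_rot: [3.141, 0.0, -0.215]
contact_force: [0.1, 0.3, -2.2]
grip_width: 89.5
finger_force: 30.0
[561.01900956  52.00940875 178.17119443]
scene 1896 1340 near-up tilt deg 15.7 roll 0.11 plate z below TCP at centre 12.8
side 2319 1703 near-up tilt deg 15.4 roll -0.08 plate z below TCP at centre 11.9
[ 3.14152265e+00 -5.61097345e-05 -2.15340185e-01] [-0.01613586  0.05622369  4.58226616]
```

```bash
python3 -m crank '[[[0,0,0.05,1,0],[0,0,0.05,2,0],[0,0,0.05,3,0],[0,0,0.05,3.8,0],[0,0,0.05,4.3,0],[0,0,0.05,4.5,0],[0,0,0.05,4.5,0],[0,0,0.05,4.5,0],[0,0,0.05,4.5,0],[0,0,0.05,4.5,0]]]'
python3 -m crank '[[[0,0.4,0,0,0],[0,0.8,0,0,0],[0,1.2,0,0,0],[0,1.6,0,0,0],[0,2,0,0,0],[0,2.4,0,0,0],[0,2.8,0,0,0],[0,3,0,0,0],[0,3,0,0,0],[0,3,0,0,0]]]'
python3 tilt.py
python3 - <<'E'
from h import *
p,d,P=shot('side'); q=shot('scene')[0]
cv2.imwrite('pics/o.png',np.hstack([cv2.resize(p[120:240,190:310],(400,400)),cv2.resize(q[170:270,235:335],(400,400))])[:,:,::-1])
E
```

```text
time: 48.2
tool_pos: [561.1, 51.5, 133.6]
tcp_rot: [-3.142, -0.001, -0.215]
contact_force: [0.4, -0.2, -3.6]
grip_width: 89.2
finger_force: 30.0
time: 49.2
tool_pos: [590.1, 45.1, 133.1]
tcp_rot: [3.142, 0.0, -0.216]
contact_force: [-0.5, -0.1, -2.7]
grip_width: 89.4
finger_force: 30.0
[590.11890257  45.12532952 133.12091506]
scene 1773 1118 near-up tilt deg 15.77 roll -0.09 plate z below TCP at centre 12.8
side 2296 1462 near-up tilt deg 15.6 roll -0.17 plate z below TCP at centre 11.9
```

View pics/o.png

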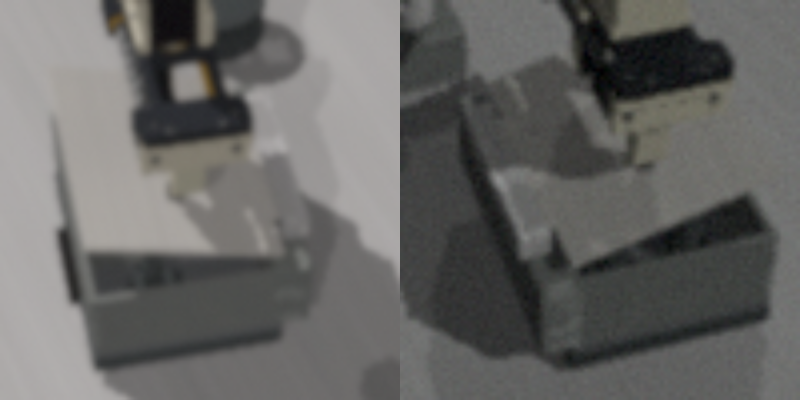

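```bash
python3 -m crank '[[[0,0.05,0,0.2,0],[0,0.1,0,0.4,0],[0,0,0,0.6,0],[0,-0.05,0,0.75,0],[0,-0.12,0,0.9,0],[0,-0.2,0,1.08,0],[0,-0.28,0,1.25,0],[0,-0.35,0,1.4,0],[0,-0.45,0,1.55,0],[0,-0.54,0,1.65,0]]]'; python3 tilt.py
```

```text
time: 50.4
tool_pos: [585.2, 46.3, 116.6]
tcp_rot: [-3.142, -0.001, -0.215]
contact_force: [-1.8, 0.6, 0.5]
grip_width: 89.6
finger_force: 30.0
[585.18934736  46.29478145 116.56702476]
scene 1676 1117 near-up tilt deg 8.22 roll -0.22 plate z below TCP at centre 11.6
side 2356 1483 near-up tilt deg 8.15 roll 0.0 plate z below TCP at centre 11.5
```

Exactly on the planned arc; finishing the swing.

```bash
python3 -m crank '[[[0,-0.08,0,0.15,0],[0,-0.15,0,0.3,0],[0,-0.23,0,0.45,0],[0,-0.3,0,0.58,0],[0,-0.38,0,0.72,0],[0,-0.45,0,0.88,0],[0,-0.5,0,1.02,0],[0,-0.56,0,1.19,0],[0,-0.56,0,1.25,0],[0,-0.56,0,1.25,0]]]'; python3 tilt.py
```

```text
time: 51.5
tool_pos: [579.6, 47.4, 104.8]
tcp_rot: [3.141, -0.001, -0.215]
contact_force: [-1.3, 0.3, 4.4]
grip_width: 89.5
finger_force: 30.0
[579.5898187   47.44196248 104.76406267]
scene 1598 1140 near-up tilt deg -0.15 roll 0.03 plate z below TCP at centre 11.2
side 2267 1481 near-up tilt deg 0.3 roll -0.21 plate z below TCP at centre 11.4
```

```bash
python3 -m crank '[[[1,0,0,0,0],[1,0,0,0,0],[1,0,0,0,0],[1,0,0,-0.5,0],[1,0,0,-1.5,0],[1,0,0,-4,0],[1,0,0,-8,0],[1,0,0,-12,0],[1,0,0,-12,0],[1,0,0,-12,0]]]'
python3 - <<'E'
from h import *
p,d,P=shot('wrist','q.png');M=T()
tub=(580.3,47.2,-12.35);a=np.radians(tub[2]);D=P[...,:2]-np.array(tub[:2]);X=D[...,0]*np.cos(a)+D[...,1]*np.sin(a);Y=-D[...,0]*np.sin(a)+D[...,1]*np.cos(a);Z=P[...,2]
m=(np.abs(Z-94)<6)&(X>-35)&(X<65)&(np.abs(Y)<88);A=np.c_[X[m],Y[m],np.ones(m.sum())];print(m.sum(),np.linalg.lstsq(A,Z[m],rcond=None)[0],np.median(Z[m]))
m=(Z>126)&(Z<138)&(np.abs(X)<20)&(np.abs(Y)<60);Q=P[m];print(rect(Q),np.median(Q[:,2]),'tub x,y',np.percentile(X[m],[1,99]).mean(),np.percentile(Y[m],[1,99]).mean())
E
python3 -m crank '[[[0.6,0.7,2.6,0,0],[0.3,1.5,5.6,0,0],[0,2.4,9,0,0],[0,3.3,12.5,0,0],[0,4.2,16,0,0],[0,5.1,19.5,0,0],[0,6,23,0,0],[0,6.66,25.37,0,0],[0,6.66,25.37,0,0],[0,6.66,25.37,0,0]]]'
python3 - <<'E'
from h import *
p,d,P=shot('wrist');M=T();print(M[:3,3])
m=(np.abs(P[...,2]-100)<4)&(np.abs(P[...,0]-612)<45)&(np.abs(P[...,1]+220)<45);Q=P[m]
c,r=cv2.minEnclosingCircle(Q[:,:2].astype(np.float32));print('plunger',len(Q),np.round(c,1),r,np.median(Q[:,2]),'tool cm',(M[:3,:3].T@(np.r_[c,100]-M[:3,3])/10).round(2), 'w',bot.get_obs()['grip_width'])
for n in('scene','side'):
    z=np.load(f'last_{n}.npz');S=cloud(n,z['d']);m=(np.abs(S[...,2]-100)<4)&(np.abs(S[...,0]-612)<45)&(np.abs(S[...,1]+220)<45);Q=S[m];print(n,len(Q),cv2.minEnclosingCircle(Q[:,:2].astype(np.float32)),np.median(Q[:,2]))
E
```

```text
time: 52.6
tool_pos: [579.9, 47.4, 225.8]
tcp_rot: [-3.141, -0.003, -0.216]
contact_force: [0.0, 0.4, -0.3]
grip_width: 91.5
finger_force: 0.0
19935 [-2.41350441e-05 -1.76512617e-04  9.45394999e+01] 94.53299231424779
(array([580.2,  47.6]), array([11.4, 89.4]), -12.19) 132.1103303095872 tub x,y -0.24689932798615022 0.5643862767865322
time: 53.65
tool_pos: [589.6, -214.4, 222.6]
tcp_rot: [-3.14, 0.003, -0.217]
contact_force: [-0.2, 0.2, 0.0]
grip_width: 16.7
finger_force: 0.0
[ 589.84240706 -213.72787126  223.05779301]
plunger 1520 [ 611.5 -218.7] 20.012731552124023 99.45826472721711 tool cm [ 2.26  0.03 12.3 ] w 12.222944099015924
scene 60 ((609.8529663085938, -214.65133666992188), 18.68694305419922) 98.26401750083335
side 193 ((611.20361328125, -222.99453735351562), 20.802762985229492) 98.58906262002813
```

View pics/q.png

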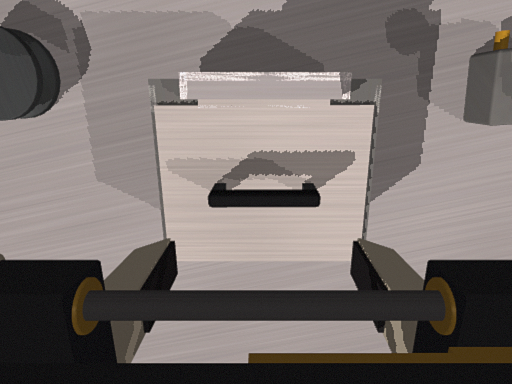

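The cover is flat and home: plate z 94.5 with no slope, and the tab edge lies under the keeper at picture (265,100). Next, the plunger.

```bash
python3 -m crank '[[[0,1,0.03,1,0],[0,2.26,0.03,3,0],[0,2.26,0.03,6,0],[0,2.26,0.03,9,0],[0,2.26,0.03,10.5,0],[0,2.26,0.03,11.3,0],[0,2.26,0.03,11.5,0],[0,2.26,0.03,11.5,0],[0,2.26,0.03,11.5,0],[0,2.26,0.03,11.5,0]]]'
python3 -m crank '[[[0,0,0,0.3,0],[0,0,0,0.6,0],[0,0,0,0.9,0],[0,0,0,1.2,0],[0,0,0,1.5,0],[0,0,0,1.7,0],[0,0,0,1.9,0],[0,0,0,2,0],[0,0,0,2,0],[0,0,0,2,0]]]'
```

```text
time: 54.7
tool_pos: [612.9, -219.9, 110.4]
tcp_rot: [3.141, -0.002, -0.215]
contact_force: [-0.7, 0.1, 0.1]
grip_width: 0.1
finger_force: 0.0
time: 55.7
tool_pos: [612.4, -219.8, 89.9]
tcp_rot: [3.141, -0.0, -0.215]
contact_force: [-3.3, 0.6, 6.5]
grip_width: 0.7
finger_force: 3.4
```

```bash
python3 -m crank '[[[0,0,0,0.2,0],[0,0,0,0.4,0],[0,0,0,0.5,0],[0,0,0,0.6,0],[0,0,0,0.65,0],[0,0,0,0.7,0],[0,0,0,0.75,0],[0,0,0,0.75,0],[0,0,0,0.75,0],[0,0,0,0.75,0]]]'
```

```text
time: 56.7
tool_pos: [612.5, -219.8, 83.8]
tcp_rot: [3.141, -0.001, -0.215]
contact_force: [-5.8, 3.5, 14.5]
grip_width: 0.6
finger_force: 7.1
```

```bash
python3 -m crank '[[[0,0,0,0.05,0],[0,0,0,0.1,0],[0,0,0,0.1,0],[0,0,0,0.1,0],[0,0,0,0.1,0],[0,0,0,0.1,0],[0,0,0,0.1,0],[0,0,0,0.1,0],[0,0,0,0.1,0],[0,0,0,0.1,0]]]'
python3 -m crank '[[[0,0,0,-0.4,0],[0,0,0,-1,0],[0,0,0,-1.6,0],[0,0,0,-2.2,0],[0,0,0,-4,0],[0,0,0,-7,0],[0,0,0,-10,0],[0,-2,0,-14,0],[0,-4,0,-16,0],[0,-6,0,-16,0]]]'
python3 -m crank '[[[0,-4,0,0,0],[0,-8,0,0,0],[0,-10,0,0,0],[0,-10,0,0,0],[0,-10,0,0,0],[0,-10,0,0,0],[0,-10,0,0,0],[0,-10,0,0,0],[0,-10,0,0,0],[0,-10,0,0,0]]]'
python3 - <<'E'
from h import *
p,d,P=shot('wrist');q,_,S=shot('scene');r,_,U=shot('side')
for n,C in(('w',P),('scene',S),('side',U)):
    m=(C[...,2]>88)&(C[...,2]<110)&(np.abs(C[...,0]-611)<25)&(np.abs(C[...,1]+219)<25);print(n,'plunger z',m.sum(),np.median(C[m][:,2]))
    for (x,y,nm) in((683,-311,'pink'),(601,-404,'green'),(685,-428,'tin'),(735,284,'wheel')):
        m=(C[...,2]>25)&(C[...,2]<60)&(np.hypot(C[...,0]-x,C[...,1]-y)<50);print('  ',nm,m.sum(),C[m].mean(0).round() if m.any() else '')
cv2.imwrite('pics/r.png',cv2.resize(q,(800,600))[:,:,::-1])
E
```

```text
time: 57.7
tool_pos: [612.6, -219.9, 83.8]
tcp_rot: [3.141, -0.002, -0.215]
contact_force: [-7.0, 2.2, 19.8]
grip_width: 0.7
finger_force: 9.6
time: 58.7
tool_pos: [554.5, -207.4, 244.0]
tcp_rot: [3.14, -0.006, -0.215]
contact_force: [-0.0, -0.1, -0.4]
grip_width: 0.1
finger_force: 0.0
time: 59.7
tool_pos: [456.2, -185.5, 240.6]
tcp_rot: [3.142, 0.0, -0.215]
contact_force: [-0.3, 0.4, 0.5]
grip_width: 0.4
finger_force: 0.0
w plunger z 726 98.32137207105566
   pink 0 
   green 0 
   tin 0 
   wheel 0 
scene plunger z 96 97.72404964526663
   pink 66 [ 683. -304.   38.]
   green 53 [ 602. -397.   39.]
   tin 234 [ 690. -416.   40.]
   wheel 1144 [735. 289.  39.]
side plunger z 256 98.13127769249729
   pink 147 [ 682. -316.   40.]
   green 171 [ 600. -409.   41.]
   tin 896 [ 685. -433.   42.]
   wheel 482 [735. 275.  39.]
```

View pics/r.png

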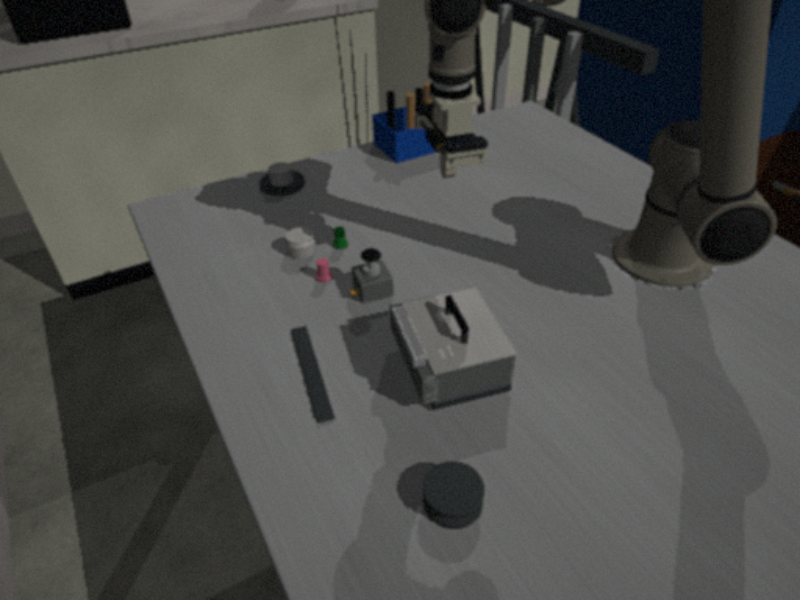

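The table is clear of workpieces, the cover is seated at (455,345), the plunger is up again at (372,257), and the bystanders and look-alikes haven't moved. Handing in.

```bash
python3 -c "
from plant import bot
print(bot.close_job())"
```

```text
the job is handed in; nothing more can be done
None
```

The job is handed in after about 60 s: two hubs stand in the large bay and one block in the small bay, the cover is hooked back on flat and fully home, and the plunger was then pressed to its stop, held and released, with the flat bar, wheel, tin and look-alikes left where they were.

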